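# Set the red vent lever to its marked notch

### The job

The bench has two vent levers on grey notched plates, one with a red ball knob and one with a blue one. Lift the red-knobbed lever out of the notch it stands in, swing it over to the notch whose disc on that same plate is green, lower it fully into that notch and let go. Leave the blue-knobbed lever in its notch.

Things in the scene. Friction and masses are not known exactly. Their poses are not given: they have to be found in the camera images.
- red_knob (a point): Centre of the red ball knob (32 mm) at the free end of a level steel rod (10 mm thick), 85 mm above the table when seated. The rod joins the ball on the pivot side, so grasp with the fingers left and right of it. It starts in the end notch at the robot's right. Lifted 30 to 60 mm it clears the teeth and swings freely about the pivot; light (under 0.3 kg), it sinks of its own weight.
- red_pivot (a point): Pivot of the red lever: its vertical swing axis, at the height of its lift hinge, 85 mm above the table, on a 36 mm post on the far side of a fixed grey plate (225 x 220 mm, top 12 mm up). Knob and discs are 165 mm from this axis, on the robot's side. A tongue under the rod, 100 mm from the axis, stands in one of three notches between four aluminium teeth.
- green_marker (a point): Centre of the underside of the green disc (24 mm across, 4 mm thick, lying on the red lever's plate, 12 mm above the table). It marks the wanted notch, the middle one or the left end one; the other notches have white discs. Notches are 0.5 rad apart about the pivot (82 mm at the knob). In this notch the knob is above the disc, with 20 mm of play to either side.
- blue_knob (a point): Centre of the blue ball knob (32 mm) of the other lever, built the same and seated in a notch of its own plate, which has a green disc of its own. It stays in its notch.

How it is judged (in metres and radians):
On the way:
1. the red knob is lifted so that its lever is clear of the teeth (height (world z) of red_knob above 0.108 m), for 0.1 s.
At the end, for the whole second after the job is handed in: The red-knobbed lever is let go and down in the notch with the green disc: its knob less than 93 mm above the table and within 28 mm, seen from above, of the green disc's centre (height (world z) of red_knob below 0.093 m and horizontal distance between red_knob and green_marker below 0.028 m); the robot touches nothing.
It fails at once if the blue-knobbed lever leaves its notch (height (world z) of blue_knob above 0.105 m or distance of blue_knob from where it was at the start of the episode above 0.05 m).
It also fails if it takes over 32 s, if anything falls off the work surface, if the arm or the gripper's body presses on something with over 40 N, if the wrist force passes 120 N, or if a joint passes its speed limit or range.

### The arm

A 6-joint arm with a two-finger parallel gripper is mounted at the origin on a cart in front of the work surface, level with it; the furniture and walls round the work are solid. World frame = base frame: x ahead of the robot, y to its left, z up, the work surface at z = 0. Lengths are in mm, angles in degrees, forces in N, time in s.
With the tool pointing down it reaches from about 350 to 850 mm from the base axis. Payload 8.1 kg.
Tool frame: the origin (TCP) lies midway between the tips of the shut fingers; the grasp point (between the pads) lies 19 mm behind it (r.pinch_z is the distance from the TCP to the grasp point, in mm); z points along the fingers, y is the line along which they close (so a half turn about z gives the same grasp; the last joint's range is limited). The gripper opens to 85 mm and grips with 20 to 120 N. Pads are 22 mm wide; open, the fingers measure 114 mm over their backs; the gripper's body (76 mm by 85 mm) begins 54 mm behind the grasp point. The pads swing forward as they close: fully open they stand 13 mm farther back than shut.
Start: joints at [65.81, 7.471, 85.268, -0, 87.261, -4.893], TCP at [198.26, 566.302, 198.292] pointing down, gripper open.
Joint ranges: [-169.43, 169.43], [-51.17, 129.36], [1.28, 143.12], [-76.62, 256.62], [0, 156.53], [-152.29, 152.29]. Speed limits (degrees/s): [136.94, 136.94, 159.86, 180, 180, 180].

### API

Orientations are given as [roll, pitch, yaw] about the fixed x, y, z axes, in that order (R = Rz(yaw) Ry(pitch) Rx(roll)).
In Python, from bench import sensors, optics, job, r gives the robot as it stands.
- The arm moves only by the tool play_rows, never from a script. Its argument "motion" is a list that holds one entry, the list of rows, each a list of 6 numbers: the shift along the tool's x, y, z in cm, then the turn, a rotation vector about the tool's x, y, z in degrees. In form: [[[x, y, z, ax, ay, az], ...]]. A call has 1 to 5 rows; each row is the pose to reach, as a shift and turn from the pose commanded when the call began, along the tool's axes at that moment; what a row does not reach only later rows make up. A row lasts 1/10 s, in which the tool goes at most 50 mm and 8.59 degrees, less where a joint would pass 70% of its speed; a pose out of reach is approached as far as the arm can. A call with a gripper value outside its range is refused whole. "jaw" is the opening, from 0 (shut) to 1 (fully open), set as the call begins (left out, the last holds). The fingers move at their own pace and stop on an object; "squeeze" is the grip in N (left out, the last holds). Time passes only in rows, so rows that repeat a pose let the fingers close. It gives the time, the measured TCP pose, the force, the opening and the grip force at its end, in the units of the state.
- sensors.sense(): the state, without advancing time (a new reading comes with each control period).
- optics.snapshot(name): name is "scene" or "top" or "wrist"; returns a dict with "pixels" (480x640x3 uint8, red, green, blue), "mtx" (3x3 intrinsics, pixels), "R" (3x3) and "t" (3): a world point X has camera coordinates R X + t; the wrist camera has in their place "T_tool_cam" (4x4, takes a point from camera to tool coordinates, whose origin is the TCP and whose axes are the flange's). Camera axes: x right, y down, z forward; pixel columns grow to the right and rows downward; lengths in mm; the calibration is good to about 2 mm. A picture is of the moment at which its call begins: read the wrist's pose just before it. There is no depth.
- job.hand_in(): hands the job in; it is judged then, once.
The state is a dict: "time": time; "joint_pos": joint angles; "qd": joint speeds; "joint_efforts": joint torques, N m; "tool_pos": TCP position; "tcp_rot": TCP orientation; "ft_force": force on the tool from outside, world axes, zero at the start; "wrist_torque": the same for the moment, N m; "finger_gap": finger opening in mm; "grip_force": force on a finger pad.
Only numpy, scipy, OpenCV 4.12 (cv2) and the standard library are available. Lean on these libraries where they do the work, as an engineer would, in place of code of your own. Each camera call takes 0.05 s, during which the arm holds its last target. There are 200 camera calls.

## Working session

There is one attempt and no reset: what is moved stays moved. The work goes in short steps, Python scripts to look and compute and a tool call to move; the robot and the scene stay as the last step left them, time stands still between calls to the robot, and variables do not carry over. Pictures are saved under pics/ and viewed, at most 10 in all, crops included, and the job is handed in when it is done.

Besides the shell and the picture viewer there is one more tool, called as name(argument=value, ...) on one line, values as JSON. play_rows: Moves the arm, as the interface text tells. Its arguments: {"type":"object","properties":{"motion":{"type":"array","items":{"type":"array","items":{"type":"array","items":{"type":"number"}}}},"jaw":{"type":"number"},"squeeze":{"type":"number"}},"required":["motion"]}

```bash
mkdir -p pics
python3 - <<'E'
from bench import sensors, optics, job, r
import cv2, pickle
s=sensors.sense(); print(s['time'],s['tool_pos'],s['tcp_rot'],s['finger_gap'])
d={n:optics.snapshot(n) for n in("scene","top")}
pickle.dump(d,open('d.pkl','wb'))
for n in d: cv2.imwrite(f'pics/{n}.png',d[n]['pixels'][:,:,::-1])
E
```

```text
0.0 [197.99152778 565.7295415  197.22959239] [-1.79891572e+02 -8.85353422e-03  1.60702961e+02] 85.57064650590358
```

View pics/top.png

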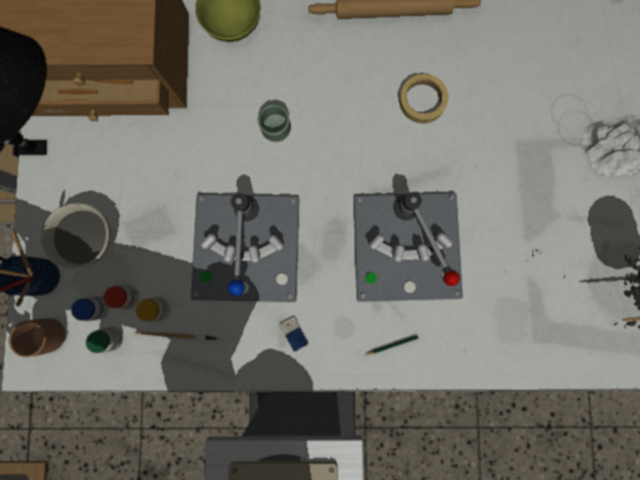

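View pics/scene.png

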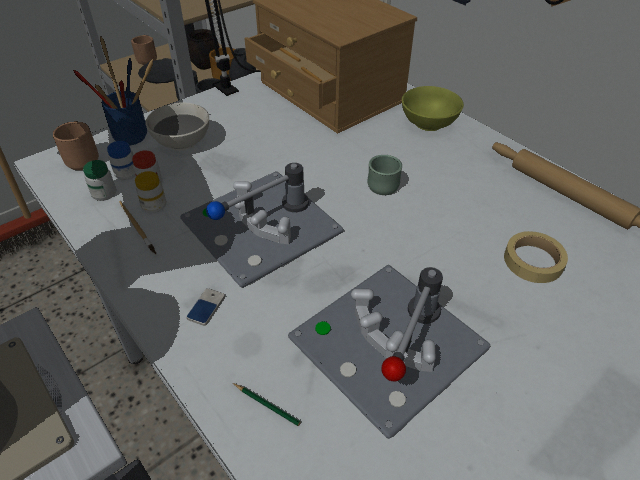

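Top view: the red knob is at about (452,279), its pivot top at (412,201), the green disc at (371,278) (left end notch) and the middle white disc at (410,287). The blue lever is well to the left.

```bash
cat > h.py <<'E'
import numpy as np, cv2
def ray(c,uv,z):
    K,R,t=c['mtx'],np.array(c['R']),np.array(c['t'])
    d=R.T@np.linalg.inv(K)@np.array([*uv,1.]); o=-R.T@t
    return o+d*(z-o[2])/d[2]
def blob(px,col,box):
    x0,y0,x1,y1=box; p=px[y0:y1,x0:x1].astype(int); o=[i for i in range(3) if i!=col]
    m=(p[...,col]>p[...,o].max(2)*1.6)&(p[...,col]>50)
    v,u=np.nonzero(m); return u.mean()+x0,v.mean()+y0,len(u)
E
python3 - <<'E'
import pickle,numpy as np,cv2
from h import *
d=pickle.load(open('d.pkl','rb'))
for n,br,bg in(("top",(435,262,470,297),(360,268,382,290)),("scene",(375,350,415,390),(310,315,335,340))):
    c=d[n];a=blob(c['pixels'],0,br);g=blob(c['pixels'],1,bg)
    print(n,a,ray(c,a[:2],85),g,ray(c,g[:2],16))
c=d['top'];print('white mid',ray(c,(410,287),16),'pivot',ray(c,(412,201),100), ray(d['scene'],(430,275),110))
print('blue',ray(c,(236,288),85))
E
```

```text
top (np.float64(451.18840579710144), np.float64(277.92270531400965), 207) [ 469.53248278 -328.97762169   85.        ] (np.float64(370.6979166666667), np.float64(277.8125), 96) [ 472.63013603 -181.18267262   16.        ]
scene (np.float64(393.2390852390852), np.float64(368.4760914760915), 481) [ 471.07756149 -327.42517643   85.        ] (np.float64(322.54938271604937), np.float64(327.71604938271605), 162) [ 472.78513353 -181.39113388   16.        ]
white mid [ 453.32743057 -261.74555159   16.        ] pivot [ 616.83639645 -255.25124909  100.        ] [ 609.75899689 -260.78505224  110.        ]
blue [452.58159886  83.47608513  85.        ]
```

```bash
cat >> h.py <<'E'
def row(p0,y0,p1,y1):
    y=np.radians(y0); d=np.subtract(p1,p0)/10
    x=[np.cos(y),np.sin(y),0]; yy=[np.sin(y),-np.cos(y),0]
    return np.round([d@x,d@yy,-d[2],0,0,y0-y1],2).tolist()
E
python3 - <<'E'
from h import *
W=[((198,566,197),160.7),((282,365,197),127),((340,140,197),93),((405,-95,197),59),((470,-328,197),25.3)]
for a,b in zip(W,W[1:]): print(row(*a,*b))
E
```

```text
[-14.57, -16.19, -0.0, 0.0, 0.0, 33.7]
[-21.46, -8.91, -0.0, 0.0, 0.0, 34.0]
[-23.81, 5.26, -0.0, 0.0, 0.0, 34.0]
[-16.62, 17.57, -0.0, 0.0, 0.0, 33.7]
```

play_rows(motion=[[[-14.6,-16.2,0,0,0,33.7],[-14.6,-16.2,0,0,0,33.7],[-14.6,-16.2,0,0,0,33.7],[-14.6,-16.2,0,0,0,33.7],[-14.6,-16.2,0,0,0,33.7]]], jaw=1)

```text
time: 0.6
tool_pos: [283.5, 361.7, 197.8]
tcp_rot: [-179.9, 0.1, 126.6]
ft_force: [0.3, 0.8, 0.2]
finger_gap: 85.7
grip_force: 0.0
```

play_rows(motion=[[[-21.5,-8.9,0,0,0,34],[-21.5,-8.9,0,0,0,34],[-21.5,-8.9,0,0,0,34],[-21.5,-8.9,0,0,0,34],[-21.5,-8.9,0,0,0,34]]])

```text
time: 1.1
tool_pos: [340.9, 137.2, 198.1]
tcp_rot: [180.0, 0.0, 92.6]
ft_force: [0.9, 0.3, 0.3]
finger_gap: 85.5
grip_force: 0.0
```

play_rows(motion=[[[-23.8,5.3,0,0,0,34],[-23.8,5.3,0,0,0,34],[-23.8,5.3,0,0,0,34],[-23.8,5.3,0,0,0,34],[-23.8,5.3,0,0,0,34]]])

```text
time: 1.6
tool_pos: [406.1, -97.5, 198.1]
tcp_rot: [180.0, 0.0, 58.6]
ft_force: [0.9, -0.0, -0.3]
finger_gap: 85.3
grip_force: 0.0
```

play_rows(motion=[[[-16.6,17.5,0,0,0,33.7],[-16.6,17.5,0,0,0,33.7],[-16.6,17.5,0,0,0,33.7],[-16.6,17.5,0,0,0,33.7],[-16.6,17.5,0,0,0,33.7]]])

```text
time: 2.1
tool_pos: [470.6, -330.0, 197.5]
tcp_rot: [-180.0, 0.0, 24.9]
ft_force: [0.7, 0.9, 0.5]
finger_gap: 85.6
grip_force: 0.0
```

Run:
```python
from bench import sensors, optics
from h import *
from scipy.spatial.transform import Rotation as Ro
s=sensors.sense(); w=optics.snapshot('wrist')
print(s['tool_pos'],s['tcp_rot'])
cv2.imwrite('pics/w1.png',w['pixels'][:,:,::-1])
R=Ro.from_euler('xyz',s['tcp_rot'],degrees=True).as_matrix()
T=np.eye(4);T[:3,:3]=R;T[:3,3]=s['tool_pos'];E=np.linalg.inv(T@w['T_tool_cam'])
c=dict(mtx=w['mtx'],R=E[:3,:3],t=E[:3,3])
a=blob(w['pixels'],0,(0,0,640,480)); print(a,ray(c,a[:2],85))
```

```text
[ 470.56526369 -330.00475795  197.50896551] [-1.79966381e+02  2.82978477e-02  2.49493826e+01]
(np.float64(319.7191129883844), np.float64(222.91129883843718), 947) [ 471.16581718 -328.2367113    85.        ]
```

View pics/w1.png

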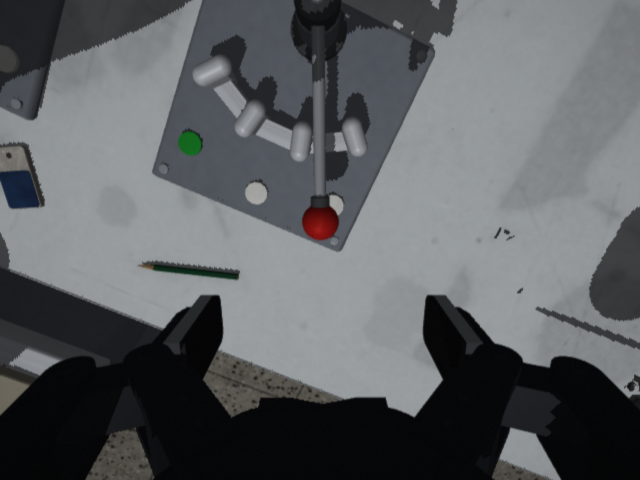

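The wrist view shows the red knob at (320,223) with its rod vertical in the image. The grasp is aligned and the knob is at (471,-328). I'll lower and close.

play_rows(motion=[[[0.1,-0.1,4,0,0,0],[0.1,-0.1,8,0,0,0],[0.1,-0.1,11,0,0,0],[0.1,-0.1,13.1,0,0,0],[0.1,-0.1,13.1,0,0,0]]])

```text
time: 2.65
tool_pos: [468.4, -323.7, 62.7]
tcp_rot: [-179.6, 0.2, 25.3]
ft_force: [-0.2, 1.4, 1.1]
finger_gap: 85.1
grip_force: 0.0
```

play_rows(motion=[[[0,0,0,0,0,0],[0,0,0,0,0,0],[0,0,0,0,0,0],[0,0,0,0,0,0],[0,0,0,0,0,0]]], jaw=0, squeeze=30)

```text
time: 3.15
tool_pos: [471.6, -326.4, 68.1]
tcp_rot: [179.9, -0.0, 25.3]
ft_force: [-0.8, -0.0, -0.1]
finger_gap: 12.0
grip_force: 0.0
```

play_rows(motion=[[[0,0,0,0,0,0],[0,0,0,0,0,0],[0,0,0,0,0,0]]])

```text
time: 3.45
tool_pos: [471.2, -326.1, 67.3]
tcp_rot: [180.0, -0.0, 25.3]
ft_force: [0.2, -0.4, -0.4]
finger_gap: -0.2
grip_force: 0.1
```

The jaws closed fully with nothing between them, so I'll look.

Run:
```python
from bench import sensors, optics
from h import *
s=sensors.sense();print(s['tool_pos'],s['tcp_rot'],s['joint_pos'],s['finger_gap'])
w=optics.snapshot('wrist')['pixels'];c=optics.snapshot('scene');p=c['pixels']
a=blob(p,0,(330,300,500,450)); print(a,ray(c,a[:2],85))
p=cv2.resize(p[220:460,260:580],(640,480))
cv2.imwrite('pics/w2.png',cv2.resize(np.hstack([w,p]),(800,300))[:,:,::-1])
```

```text
[ 471.23470633 -326.09996495   67.29576561] [ 1.79998078e+02 -1.37201078e-04  2.53017283e+01] [-3.98090917e+01  9.06845669e+00  9.75715696e+01 -7.14539799e-04
  7.33581721e+01  2.48893846e+01] -0.1696868175822244
(np.float64(392.7704402515723), np.float64(371.8301886792453), 318) [ 467.09037653 -330.55659185   85.        ]
```

View pics/w2.png

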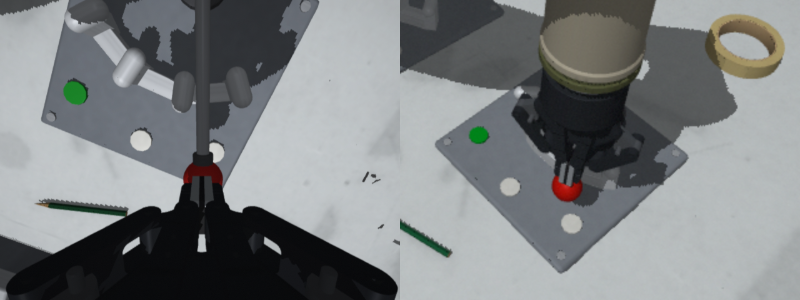

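The jaws are shut, and in both views they seem to stand over or beside the ball instead of around it. I'll check the real fingertip height.

Run:
```python
from bench import sensors, optics, r
from h import *
from scipy.spatial.transform import Rotation as Ro
print(r.pinch_z)
s=sensors.sense();w=optics.snapshot('wrist')
print(w['T_tool_cam'].round(2).tolist(),w['mtx'].tolist())
def pr(c,X): q=np.array(c['mtx'])@(np.array(c['R'])@np.array(X)+c['t']); return (q[:2]/q[2]).round(1)
T=np.linalg.inv(w['T_tool_cam']);q=w['mtx']@T[:3,3];print('tcp in wrist',q[:2]/q[2])
for n in('scene','top'):
    c=optics.snapshot(n); print(n,'cam',(-np.array(c['R']).T@c['t']).round())
    for z in(67,86,105): print(z,pr(c,(471.2,-326.1,z)))
    print('ball',pr(c,(471,-328,85)))
    if n=='scene': p=c['pixels'][330:400,350:440]
p=cv2.resize(p,(540,420),interpolation=cv2.INTER_NEAREST)
cv2.imwrite('pics/s3.png',p[:,:,::-1])
```

```text
18.700000000000003
[[0.0, -0.96, -0.28, 72.1], [1.0, 0.0, -0.0, 1.22], [0.0, -0.28, 0.96, -176.09], [0.0, 0.0, 0.0, 1.0]] [[341.31300502002074, 0.0, 322.5580726941147], [0.0, 341.31300502002074, 238.0125172239635], [0.0, 0.0, 1.0]]
tcp in wrist [320.36199212 273.62864363]
scene cam [ 157. -556.  702.]
67 [391.3 375. ]
86 [392.7 367.3]
105 [394.1 359.3]
ball [393.5 368.8]
top cam [444. -92. 988.]
67 [447.3 277.3]
86 [449.8 277. ]
105 [452.4 276.7]
ball [450.6 277.2]
```

View pics/s3.png

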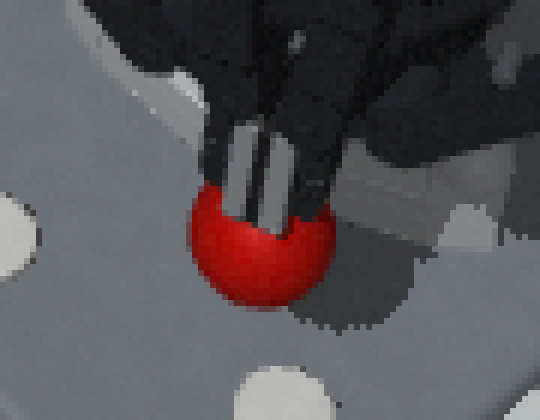

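The fingertips end at about (394,368) in the scene image, seemingly resting on the ball's upper front. I'll check the tool height independently with the discs in the first wrist picture.

Run:
```python
from h import *
import pickle
from bench import optics,sensors
from scipy.spatial.transform import Rotation as Ro
d=pickle.load(open('d.pkl','rb'))
w=optics.snapshot('wrist'); s=sensors.sense()
def cam(p,rpy):
    T=np.eye(4);T[:3,:3]=Ro.from_euler('xyz',rpy,degrees=True).as_matrix();T[:3,3]=p;E=np.linalg.inv(T@w['T_tool_cam'])
    return dict(mtx=w['mtx'],R=E[:3,:3],t=E[:3,3])
c=cam([470.57,-330,197.5],[-179.97,.03,24.95])
px=cv2.imread('pics/w1.png')[:,:,::-1]
g=blob(px,1,(170,120,210,165));print('w1 green',g,ray(c,g[:2],16),'expect 472.7,-181.3')
for u in((256,193),):print('w1 mid',ray(c,u,16),'top: 453.3 -261.7')
c=cam(s['tool_pos'],s['tcp_rot']);g=blob(w['pixels'],1,(80,120,160,180));print('now green',g,ray(c,g[:2],16))
p=cv2.resize(w['pixels'][230:400,240:410],(510,510),interpolation=cv2.INTER_NEAREST);cv2.imwrite('pics/w4.png',p[:,:,::-1])
```

```text
w1 green (np.float64(189.4811529933481), np.float64(142.9379157427938), 451) [ 475.35270296 -180.75461541   16.        ] expect 472.7,-181.3
w1 mid [ 456.58309455 -260.52244778   16.        ] top: 453.3 -261.7
now green (np.float64(120.11281588447653), np.float64(148.17238267148014), 1108) [ 475.49997873 -181.05712048   16.        ]
```

View pics/w4.png

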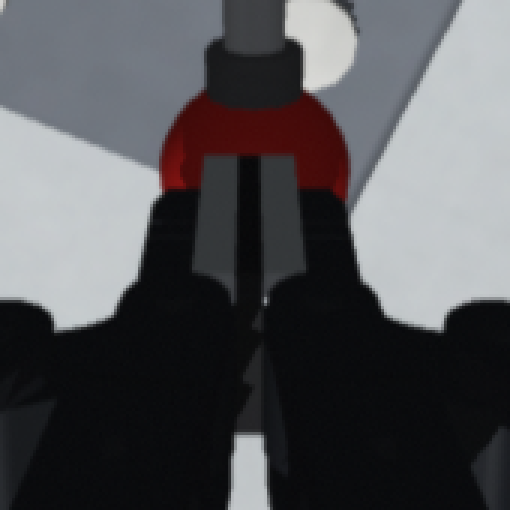

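Tool pose checks out against the green disc to about 3 mm, but the fingertips' front edge (row 282 in the wrist image) fits tips about 30–35 mm above the nominal TCP, on top of the ball. Going 30 mm lower is safe either way, since the plate top is at 12 mm. I'll open, descend and close.

play_rows(motion=[[[0,0,0,0,0,0],[0,0,0,0,0,0],[0,0,0,0,0,0],[0,0,0,0,0,0],[0,0,0,0,0,0]]], jaw=1)

```text
time: 4.25
tool_pos: [471.2, -326.1, 67.3]
tcp_rot: [-180.0, 0.0, 25.3]
ft_force: [0.2, 0.2, -0.3]
finger_gap: 72.2
grip_force: 0.0
```

play_rows(motion=[[[0,0.1,0.7,0,0,0],[0,0.2,1.4,0,0,0],[0,0.2,2.1,0,0,0],[0,0.2,2.8,0,0,0],[0,0.2,3,0,0,0]]])

```text
time: 4.75
tool_pos: [471.3, -327.2, 35.6]
tcp_rot: [-179.9, 0.1, 25.3]
ft_force: [-1.1, -0.3, 0.6]
finger_gap: 85.1
grip_force: 0.0
```

play_rows(motion=[[[0,0,0,0,0,0],[0,0,0,0,0,0],[0,0,0,0,0,0],[0,0,0,0,0,0],[0,0,0,0,0,0]]], jaw=0)

```text
time: 5.25
tool_pos: [472.4, -328.1, 37.7]
tcp_rot: [180.0, -0.0, 25.3]
ft_force: [0.2, 0.4, 1.7]
finger_gap: 29.9
grip_force: 29.6
```

play_rows(motion=[[[0,0,0,0,0,0],[0,0,0,0,0,0],[0,0,0,0,0,0]]])

```text
time: 5.55
tool_pos: [472.3, -328.0, 37.5]
tcp_rot: [180.0, -0.0, 25.3]
ft_force: [0.8, -0.2, 1.2]
finger_gap: 30.0
grip_force: 29.6
```

Gripped at a 30 mm gap. Lifting along the hinge arc.

play_rows(motion=[[[0.0,0,-1,0,0,0],[0.1,0,-2,0,0,0],[0.3,0,-3,0,0,0],[0.5,0,-4,0,0,0],[0.6,0,-4.5,0,0,0]]], squeeze=45)

```text
time: 6.05
tool_pos: [478.5, -325.4, 83.8]
tcp_rot: [179.9, -0.1, 25.3]
ft_force: [6.2, 2.1, -4.0]
finger_gap: 29.4
grip_force: 44.7
```

play_rows(motion=[[[0,0,0,0,0,0],[0,0,0,0,0,0]]])

```text
time: 6.25
tool_pos: [478.0, -325.3, 82.6]
tcp_rot: [180.0, -0.0, 25.3]
ft_force: [5.4, 1.7, -3.3]
finger_gap: 29.6
grip_force: 44.7
```

Run:
```python
from bench import sensors, optics
from h import *
s=sensors.sense();print(s['tool_pos'],s['tcp_rot'],s['finger_gap'],s['grip_force'])
c=optics.snapshot('scene');p=c['pixels']
p=p[220:460,260:580];p=cv2.resize(p,(640,480))
cv2.imwrite('pics/s5.png',p[:,:,::-1])
P=np.array([618,-258.7]);q=np.array(s['tool_pos'][:2])
# arc plan from current angle to green angle
v=q-P;r0=np.hypot(*v);a0=np.arctan2(v[1],v[0])%(2*np.pi);gv=np.array([473.5,-181.2])-P;a1=np.arctan2(gv[1],gv[0])%(2*np.pi)
print(r0,np.degrees([a0,a1]),np.hypot(*gv))
y=25.3; x0=np.array([*q,80.])
for k in range(1,11):
    a=a0+(a1-a0)*k/10
    X=np.array([*(P+r0*np.array([np.cos(a),np.sin(a)])),80.]); yy=25.3+np.degrees(a-a0)
    print(row(x0,y,X,yy))
    if k==5: x0=X;y=yy;print('--')
```

```text
[ 478.01677715 -325.25832445   82.56115183] [ 1.79966127e+02 -4.19454108e-02  2.53156226e+01] 29.556397790139506 44.70381796360016
155.00101042944308 [205.42985318 151.7939088 ] 163.97103402735496
[0.06, -1.45, -0.0, 0.0, 0.0, 5.36]
[0.26, -2.89, -0.0, 0.0, 0.0, 10.73]
[0.6, -4.3, -0.0, 0.0, 0.0, 16.09]
[1.06, -5.67, -0.0, 0.0, 0.0, 21.45]
[1.65, -7.0, -0.0, 0.0, 0.0, 26.82]
--
[0.06, -1.45, -0.0, 0.0, 0.0, 5.36]
[0.26, -2.89, -0.0, 0.0, 0.0, 10.73]
[0.6, -4.3, -0.0, 0.0, 0.0, 16.09]
[1.06, -5.67, -0.0, 0.0, 0.0, 21.45]
[1.65, -7.0, -0.0, 0.0, 0.0, 26.82]
```

View pics/s5.png

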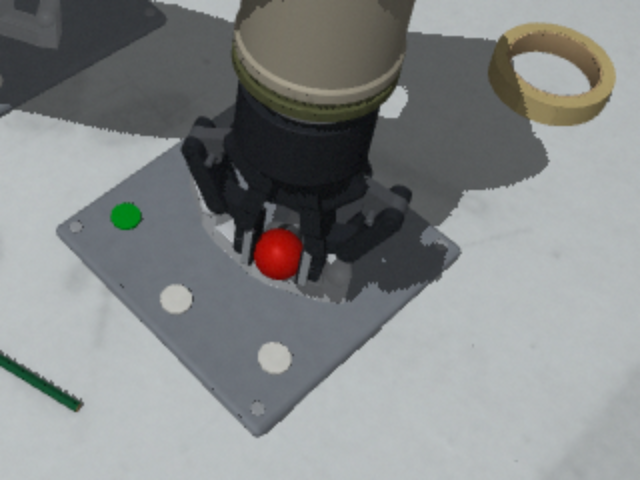

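The ball is held and lifted about 45 mm, clear of the teeth. The rod end swings next: green disc at crop (126,216).

play_rows(motion=[[[0.06,-1.45,0,0,0,5.4],[0.26,-2.9,0,0,0,10.7],[0.6,-4.3,0,0,0,16.1],[1.1,-5.7,0,0,0,21.5],[1.65,-7.0,0,0,0,26.8]]])

```text
time: 6.8
tool_pos: [461.9, -254.4, 82.0]
tcp_rot: [-180.0, 0.1, -1.7]
ft_force: [4.8, 0.5, -2.5]
finger_gap: 29.4
grip_force: 44.9
```

play_rows(motion=[[[0,0,0,0,0,0]]])

```text
time: 6.9
tool_pos: [461.9, -253.8, 81.9]
tcp_rot: [-180.0, 0.1, -1.6]
ft_force: [0.8, -0.6, -2.4]
finger_gap: 29.5
grip_force: 45.0
```

play_rows(motion=[[[0.06,-1.45,0,0,0,5.4],[0.26,-2.9,0,0,0,10.7],[0.6,-4.3,0,0,0,16.1],[1.1,-5.7,0,0,0,21.5],[1.65,-7.0,0,0,0,26.8]]])

```text
time: 7.4
tool_pos: [478.6, -184.5, 81.2]
tcp_rot: [180.0, 0.3, -28.4]
ft_force: [-4.2, 4.5, -0.7]
finger_gap: 29.3
grip_force: 45.2
```

play_rows(motion=[[[0,0,0,0,0,0]]])

```text
time: 7.5
tool_pos: [479.1, -183.7, 81.3]
tcp_rot: [180.0, 0.3, -28.3]
ft_force: [-6.2, 4.6, 0.3]
finger_gap: 29.4
grip_force: 45.2
```

Run:
```python
from bench import sensors, optics
from h import *
s=sensors.sense();print(s['tool_pos'],s['tcp_rot'],s['finger_gap'],s['ft_force'])
c=optics.snapshot('scene');p=c['pixels']
a=blob(p,0,(250,220,420,430));print(a)
for z in(125,130,135): print(ray(c,a[:2],z))
p=p[220:460,200:520];p=cv2.resize(p,(640,480))
cv2.imwrite('pics/s6.png',p[:,:,::-1])
P=np.array([619.5,-258.3])
for n in (s['tool_pos'][:2],(473.7,-181.2)):
    v=n-P; print(np.hypot(*v),np.degrees(np.arctan2(v[1],v[0])))
```

```text
[ 479.12294494 -183.68075297   81.27074831] [179.98727776   0.29939136 -28.269302  ] 29.383513999528358 [-6.24314424  4.55301547  0.3446681 ]
(np.float64(319.5742574257426), np.float64(280.18811881188117), 101)
[ 471.05049651 -176.06252667  125.        ]
[ 468.33273905 -179.35718956  130.        ]
[ 465.61498159 -182.65185244  135.        ]
158.97719840699725 152.00654161960298
164.9304398830004 152.12981917011314
```

View pics/s6.png

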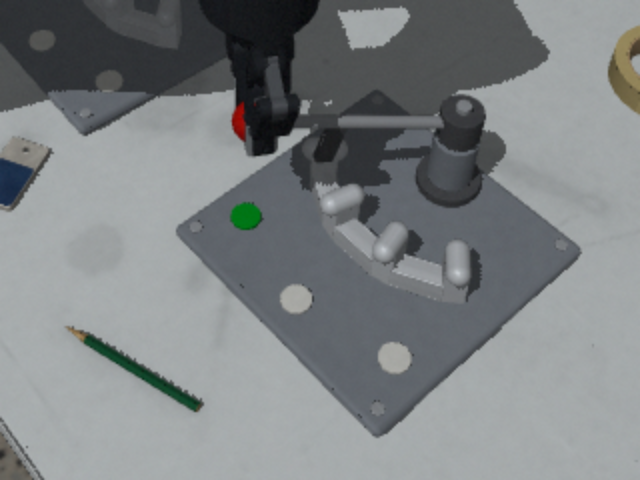

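The lever's angle (152.0°) matches the green notch (152.1°). Lowering along the arc.

play_rows(motion=[[[-0.3,0,1,0,0,0],[-0.5,0,2,0,0,0],[-0.6,0,3,0,0,0],[-0.7,0,3.8,0,0,0],[-0.7,0,4.3,0,0,0]]])

```text
time: 8.05
tool_pos: [473.7, -182.3, 38.4]
tcp_rot: [180.0, 0.1, -28.3]
ft_force: [-4.1, 2.4, 1.8]
finger_gap: 29.2
grip_force: 45.2
```

play_rows(motion=[[[0,0,0,0,0,0],[0,0,0,0,0,0]]])

```text
time: 8.25
tool_pos: [473.7, -182.1, 39.1]
tcp_rot: [180.0, 0.1, -28.3]
ft_force: [-5.9, 2.6, 0.7]
finger_gap: 29.2
grip_force: 45.1
```

play_rows(motion=[[[0,0,0,0,0,0],[0,0,0,0,0,0],[0,0,0,0,0,0],[0,0,0,0,0,0],[0,0,0,0,0,0]]], jaw=1)

```text
time: 8.75
tool_pos: [474.9, -182.3, 39.5]
tcp_rot: [-180.0, -0.0, -28.3]
ft_force: [0.7, -0.0, 0.4]
finger_gap: 85.1
grip_force: 0.0
```

play_rows(motion=[[[0,0,0,0,0,0],[0,0,0,0,0,0],[0,0,0,0,0,0]]])

```text
time: 9.05
tool_pos: [474.7, -182.1, 39.3]
tcp_rot: [-180.0, -0.0, -28.3]
ft_force: [-0.4, -0.4, -0.8]
finger_gap: 85.2
grip_force: 0.0
```

play_rows(motion=[[[0,0,-2,0,0,0],[0,0,-5,0,0,0],[0,0,-9,0,0,0],[0,0,-13,0,0,0],[0,0,-16,0,0,0]]])

```text
time: 9.55
tool_pos: [475.3, -182.4, 202.2]
tcp_rot: [-180.0, -0.1, -28.3]
ft_force: [1.1, -1.1, 0.2]
finger_gap: 85.3
grip_force: 0.0
```

play_rows(motion=[[[0,0,0,0,0,0],[0,0,0,0,0,0]]])

```text
time: 9.75
tool_pos: [475.2, -182.4, 200.1]
tcp_rot: [-180.0, -0.1, -28.3]
ft_force: [-0.3, 0.2, -1.6]
finger_gap: 85.5
grip_force: 0.0
```

Run:
```python
from bench import sensors, optics
from h import *
s=sensors.sense()
c=optics.snapshot('scene');p=c['pixels']
a=blob(p,0,(250,220,420,430));print(a,ray(c,a[:2],85))
w=optics.snapshot('wrist')['pixels']
p=p[220:460,200:520];p=cv2.resize(p,(640,480))
cv2.imwrite('pics/s7.png',cv2.resize(np.hstack([w,p]),(800,300))[:,:,::-1])
```

```text
(np.float64(323.02465753424656), np.float64(300.07671232876714), 365) [ 472.62043027 -182.11567709   85.        ]
```

View pics/s7.png

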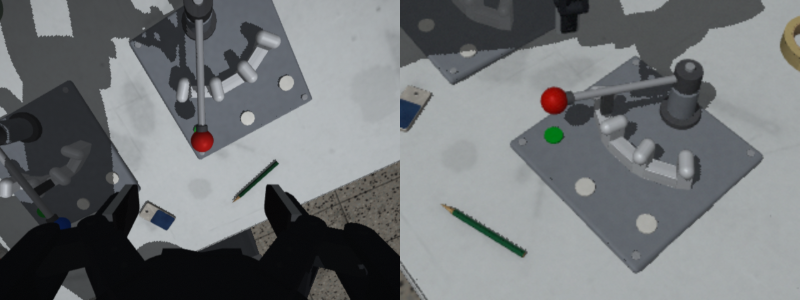

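The knob sits above the green disc: it measures (472.6,-182.1) at seated height, and the disc is at about (473,-181). The tongue is between the two left teeth and the gripper is clear. Handing in.

```bash
python3 -c "
from bench import job
print(job.hand_in())"
```

```text
the job is handed in; nothing more can be done
None
```

The red lever is down in the green-disc notch and released, its knob measuring about 1 mm from the disc's centre; the blue lever was not touched. The job was handed in after about 10 s of robot time, and the hand-in gave no verdict.

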